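# Rock the suspect chair rung and pull it for regluing

### The arm

A 6-joint arm with a two-finger parallel gripper is mounted at the origin on a cart in front of the work surface, level with it; the furniture and walls round the work are solid. World frame = base frame: x ahead of the robot, y to its left, z up, the work surface at z = 0. Lengths are in mm, angles in rad, forces in N, time in s.
With the tool pointing down it reaches from about 350 to 875 mm from the base axis. Payload 4.2 kg.
Tool frame: the origin (TCP) lies between the finger pads; the fingertips stand 17 mm ahead of it and the grasp point (between the pads) lies 2 mm behind it; z points along the fingers, y is the line along which they close (so a half turn about z gives the same grasp; the last joint's range is limited). The gripper opens to 85 mm and grips with 20 to 120 N. Pads are 22 mm wide; open, the fingers measure 114 mm over their backs; the gripper's body (76 mm by 85 mm) begins 54 mm behind the grasp point. The pads swing forward as they close: fully open they stand 13 mm farther back than shut.
Start: joints at [-1.016, 0.385, 0.008, 0, -1.194, -0.259], TCP at [182.207, -597.829, 248.312] pointing down, gripper open.
Joint ranges: [-3.14, 3.14], [-1.21, 2.06], [-1.07, 1.41], [-3.16, 2.05], [-2.99, -0.16], [-3.1, 3.1]. Speed limits (rad/s): [2.79, 2.79, 3.14, 3.14, 3.14, 3.14].

### API

Orientations are given as a unit quaternion [x, y, z, w].
In Python, from bench import arm, cam, readout gives the robot as it stands (arm), with the cameras (cam) and the readings (readout).
- The arm moves only by the tool move_tool, called after "Call:" as name(argument=value, ...), one argument or row to a line, values as JSON. Schema: {"type":"object","properties":{"ticks":{"type":"object","properties":{"tx":{"type":"array","items":{"type":"number"},"minItems":1,"maxItems":10},"ty":{"type":"array","items":{"type":"number"},"minItems":1,"maxItems":10},"tz":{"type":"array","items":{"type":"number"},"minItems":1,"maxItems":10},"drx":{"type":"array","items":{"type":"number"},"minItems":1,"maxItems":10},"dry":{"type":"array","items":{"type":"number"},"minItems":1,"maxItems":10},"drz":{"type":"array","items":{"type":"number"},"minItems":1,"maxItems":10}},"additionalProperties":false,"required":["tx","ty","tz","drx","dry","drz"]},"aperture":{"type":"number"},"only":{"type":"string"},"quiet":{"type":"boolean"},"lines":{"type":"string"}},"required":["ticks"],"additionalProperties":false}. ticks is an object with one list for each field, all of the same length, 1 to 10, a row being the entries at one place: tx, ty, tz (the shift in mm), drx, dry, drz (a rotation vector in rad); each row is the pose to reach, as a shift and turn from the pose commanded when the call began, along the tool's axes at that moment; what a row does not reach only later rows make up. A row lasts 1/10 s, in which the tool goes at most 50 mm and 0.15 rad, less where a joint would pass 70% of its speed; a pose out of reach is approached as far as the arm can. aperture is the finger opening in mm, set as the call begins (left out keeps the last). The fingers move at their own pace and stop on an object; the grip force is fixed at half the most. Time passes only in rows, so rows that do not move let the fingers close. The tool returns the time, the measured TCP pose, the force, the opening and the grip force at its end. only (a regular expression) keeps the lines of the reply that match it, lines (a string "A,B") keeps lines A to B, and quiet returns only ok. Input that does not fit is refused with a message, and nothing moves.
- readout.read_state(): the state, without advancing time (a new reading comes with each control period).
- cam.get_image(name): name is "scene" or "top" or "wrist"; returns the picture (384x512x3 uint8, blue, green, red); there is no depth.
- cam.get_calibration(name): a dict with "K" (3x3 intrinsics, pixels), "rvec" (rotation vector, rad) and "tvec" (3), from world to camera coordinates, as OpenCV has them. Camera axes: x right, y down, z forward; pixel columns grow to the right and rows downward; lengths in mm; the calibration is good to about 2 mm. The wrist camera is an equidistant fisheye: a pixel r from the principal point sees the ray r / f radians off the axis. A picture is of the moment at which its call begins: read the wrist's pose just before it. get_calibration takes no time and is no camera call; for the wrist camera it gives the pose at the moment of the call.
- arm.job_done(): hands the job in; it is judged then, once.
The state is a dict: "clock": time; "joints": joint angles; "joint_vel": joint speeds; "joint_efforts": joint torques, N m; "position": TCP position; "ee_rot": TCP orientation; "contact_force": force on the tool from outside, world axes, zero at the start; "wrist_torque": the same for the moment, N m; "gripper_width": finger opening in mm; "grasp_force": force on a finger pad.
Only numpy, scipy, OpenCV 4.12 (cv2) and the standard library are available. Lean on these libraries where they do the work, as an engineer would, in place of code of your own. Each camera call takes 0.05 s, during which the arm holds its last target. There are 200 camera calls.

### The job

One of the three rungs standing in the clamped chair rail, the one with the red tape, is thought to be loose. Take it by its upper part and rock it in its hole through its play, first to the left and then to the right along the rail (as seen from the robot), to confirm that it gives. Then draw it straight out, lower it foot first into the blue pot until it stands on or near the bottom, and only then let go, leaving the pot upright.

Things in the scene. Friction and masses are not known exactly. Their poses are not given: they have to be found in the camera images.
- taped_rung: Suspect rung: pale round rod 20 mm wide, 130 mm long, 60 g, loose, upright in one of the rail's 3 holes; red tape 104-126 mm above its foot, red top end. Origin: centre of its foot, z up the rod. 40 mm stand in the hole, 90 mm above. The hole is 26 mm wide: it shifts 3 mm and leans 8 degrees each way. The two other rungs, same size, have no tape and a dark collar at the rail, and are glued fast.
- rung_top (a point): Centre of the taped rung's top end, 130 mm above its origin along the rod, about 16 mm aside at full lean. Gripped with the fingers closing across the rail, the rung pivots between the pads when the gripper moves sideways along the rail.
- rail: Brown wooden block 64 x 340 x 50 mm (x, y, z), fixed; at each end (y = -153, +153) a dark clamp strap with 2 black knobs, 110 mm across, up to 66 mm high. Origin: centre of its underside on the bench; y along its length to the robot's left, yaw up to 14 degrees. Upright holes 26 mm wide, bottom 10 mm above the bench, at x = 0, y = -100, 0, +100 mm, one rung in each; rungs top out at 140 mm.
- pot: Round blue pot, open at the top, on the bench to the right of the rail: 90 mm wide at the rim, tapering a little downwards, wall 4 mm, 70 mm high, floor about 5 mm thick, 0.6 kg, loose. Origin: centre of its underside, z up. A rung let go in it may lean on its rim.

How it is judged:
By the outcome, as a careful person would: the job done as asked, in the order asked, and still so for the second after the job is handed in, with the robot touching nothing.
It also fails if it takes over 40 s, if anything falls off the work surface, if the arm or the gripper's body presses on something with over 40 N, if the wrist force passes 120 N, or if a joint passes its speed limit or range.

## Working session

There is one attempt and no reset: what is moved stays moved. The work goes in short steps, Python scripts to look and compute and a tool call to move; the robot and the scene stay as the last step left them, time stands still between calls to the robot, and variables do not carry over. Pictures are saved under pics/ and viewed, at most 10 in all, crops included, and the job is handed in when it is done.

```bash
ls; mkdir -p pics
```

Run:
```python
from bench import arm, cam, readout
import cv2,numpy as np
s=readout.read_state();print(s)
a=cam.get_image("scene");b=cam.get_image("top")
cv2.imwrite("pics/scene0.png",a);cv2.imwrite("pics/top0.png",b)
for n in("scene","top"):
    print(n,cam.get_calibration(n))
```

```text
bench.py
pics
{'clock': 0.0, 'joints': array([-1.01637970e+00,  3.85568015e-01,  6.61221468e-03, -5.06468728e-04,
       -1.19403022e+00, -2.58554906e-01]), 'joint_vel': array([-7.38542335e-04,  2.28492616e-04, -1.65416164e-04,  3.78899671e-04,
        4.04360058e-04,  2.65292313e-05]), 'joint_efforts': array([ 7.41042750e-04, -3.92294312e+01,  1.88399112e+01,  4.18602079e+00,
       -4.61199641e-03,  8.44045644e-06]), 'position': array([ 182.05500311, -597.31009887,  247.20821186]), 'ee_rot': array([-1.47299411e-01,  9.89091315e-01,  1.09869665e-03, -2.16693877e-04]), 'contact_force': array([-0.27962424, -0.29523985, -0.23820874]), 'wrist_torque': array([-0.00801651,  0.01334484,  0.01459584]), 'grasp_force': 0.0, 'gripper_width': 84.95875833331327}
scene {'K': array([[346.84046239,   0.        , 258.92344142],
       [  0.        , 346.84046239, 198.00191104],
       [  0.        ,   0.        ,   1.        ]]), 'rvec': array([ 1.91024432, -1.10538116,  0.61185166]), 'tvec': array([-279.59410299,  298.90671959,  605.04386917])}
top {'K': array([[402.2972816 ,   0.        , 251.73119268],
       [  0.        , 402.2972816 , 190.36142057],
       [  0.        ,   0.        ,   1.        ]]), 'rvec': array([ 2.28545264, -1.89200689,  0.21621499]), 'tvec': array([-112.4387274 ,  482.15881702,  959.09573979])}
```

View pics/scene0.png

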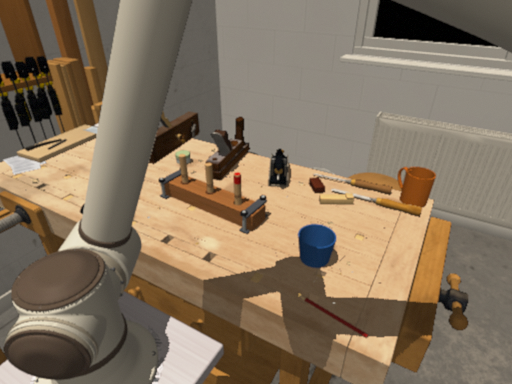

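View pics/top0.png

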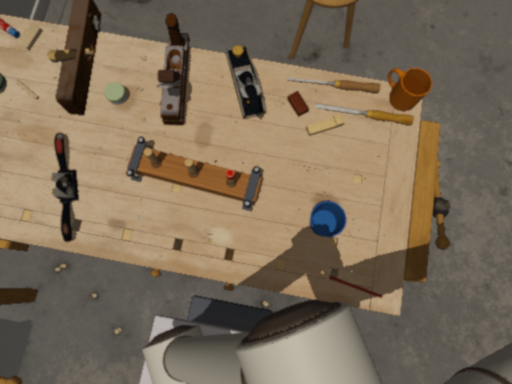

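The scene view shows the red-taped rung at the right-hand end of the rail (scene 238,185; top 231,174). The blue pot is at scene (317,245) and top (328,218). Next I measure them.

Create h.py:
```python
import cv2,numpy as np
from bench import arm, cam, readout
from scipy.spatial.transform import Rotation as R
def ray(n,uv,C=None):
    C=C or cam.get_calibration(n);M=cv2.Rodrigues(C["rvec"])[0]
    K=C["K"];d=np.array([(uv[0]-K[0,2])/K[0,0],(uv[1]-K[1,2])/K[1,1],1])
    if n=="wrist":
        v=d[:2];r=np.hypot(*v);d=np.array([*(v/r*np.sin(r)),np.cos(r)])
    return -M.T@C["tvec"],M.T@d/np.linalg.norm(d)
def onz(n,uv,z):
    o,d=ray(n,uv);return o+d*(z-o[2])/d[2]
def tri(a,ua,b,ub):
    o,d=ray(a,ua);p,e=ray(b,ub)
    t=np.linalg.lstsq(np.c_[d,-e],p-o,rcond=None)[0]
    x,y=o+d*t[0],p+e*t[1];return (x+y)/2,np.linalg.norm(x-y)
def blob(m,lo=0,box=None):
    m=m.astype(np.uint8)
    if box: q=np.zeros_like(m);q[box[1]:box[3],box[0]:box[2]]=1;m=m*q
    n,l,s,c=cv2.connectedComponentsWithStats(m);i=1+np.argmax(s[1:,4])
    return c[i],s[i],(l==i).astype(np.uint8)
def hsv(im): return cv2.split(cv2.cvtColor(im,cv2.COLOR_BGR2HSV))
def red(im): h,s,v=hsv(im);return ((h<6)|(h>174))&(s>170)&(v>90)
def blue(im): h,s,v=hsv(im);return (h>100)&(h<125)&(s>150)&(v>40)
def tomm(v):  # world vector -> tool axes
    return R.from_quat(readout.read_state()["ee_rot"]).inv().apply(v)
```

Run:
```python
from h import *
np.set_printoptions(precision=1,suppress=True)
S=cv2.imread("pics/scene0.png");T=cv2.imread("pics/top0.png")
rs=blob(red(S),box=(220,160,260,210));rt=blob(red(T),box=(215,160,250,190))
print("red",rs[0],rs[1],rt[0],rt[1],tri("scene",rs[0],"top",rt[0]), onz("top",rt[0],135))
for n,im in(("scene",S),("top",T)):
    c,s,m=blob(blue(im));print("pot",n,c,s)
    if n=="top":
        k=cv2.findContours(m,0,2)[0][0];(x,y),r=cv2.minEnclosingCircle(k);print(x,y,r,onz(n,(x,y),70))
        for dx,dy in((-r,0),(r,0),(0,-r),(0,r)):print(onz(n,(x+dx,y+dy),70))
    else:
        x0,y0,w,h=s[:4]
        L=onz(n,(x0,y0+14),70);Rr=onz(n,(x0+w,y0+14),70);print(L,Rr,(L+Rr)/2)
h,s,v=hsv(T);c,st,m=blob((h>5)&(h<18)&(s>120)&(v>50)&(v<190),box=(125,135,265,210))
k=max(cv2.findContours(m,0,2)[0],key=cv2.contourArea);q=cv2.minAreaRect(k);print("rail",c,st,q)
B=np.array([onz("top",p,50) for p in cv2.boxPoints(q)]);print(B,B.mean(0),np.linalg.norm(np.diff(B,axis=0),axis=1))
cv2.imwrite("pics/c.png",np.hstack([cv2.resize(T[130:220,120:270],None,fx=2.6,fy=2.6,interpolation=2),cv2.resize(S[140:230,150:300],None,fx=2.6,fy=2.6,interpolation=2)]))
```

```text
red [236.5 180.1] [234 177   6   7  38] [229.5 172.5] [227 170   6   6  25] (array([512.8,  38.8, 115.7]), np.float64(3.52474764821812)) [508.9  35.5 135. ]
pot scene [315.8 244.7] [ 299  225   36   42 1194]
[ 421.3 -187.4   70. ] [ 463.  -259.2   70. ] [ 442.2 -223.3   70. ]
pot top [327.5 218.6] [311 202  34  34 919]
327.1976623535156 218.63954162597656 17.432546615600586 [ 456.1 -215.1   70. ]
[ 448.1 -173.3   70. ]
[ 464. -257.   70.]
[ 499.  -208.8   70. ]
[ 414.  -221.3   70. ]
rail [193.2 174.1] [ 137  147  113   54 2915] ((192.6846466064453, 173.68258666992188), (110.53726959228516, 28.66497039794922), 14.931418418884277)
[[483.9 278.7  50. ]
 [559.5 278.3  50. ]
 [536.4  -7.5  50. ]
 [462.3  -2.7  50. ]] [510.5 136.7  50. ] [ 75.6 286.8  74.3]
```

View pics/c.png

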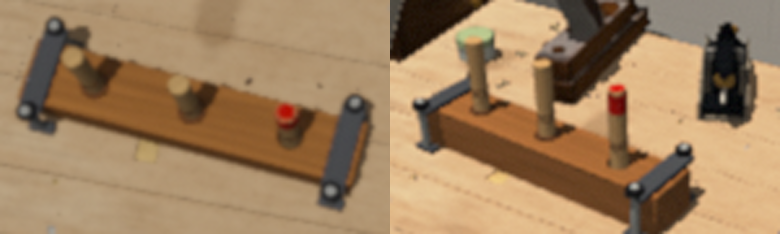

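The crop shows the taped rung in the right-hand hole. The four knobs are crisp, at crop (55,26), (26,110), (354,103) and (331,190), and give me the rail pose.

Run:
```python
from h import *
np.set_printoptions(precision=2,suppress=True)
S=cv2.imread("pics/scene0.png");T=cv2.imread("pics/top0.png")
K=[(55,26),(26,110),(354,103),(331,190)]
P=np.array([onz("top",(x/2.6+120,y/2.6+130),64) for x,y in K])
a=(P[0]+P[1])/2;b=(P[2]+P[3])/2;c=(a+b)/2;u=(a-b)/np.linalg.norm(a-b)
print("straps",a,b,np.linalg.norm(a-b),"yaw",np.degrees(np.arctan2(-u[0],u[1])),"hole",c-100*u, "widths",np.linalg.norm(P[0]-P[1]),np.linalg.norm(P[2]-P[3]))
Ks=[(420,104),(433,145),(684,149),(635,190)]
P2=[tri("scene",((x-390)/2.6+150,y/2.6+140),"top",(k[0]/2.6+120,k[1]/2.6+130)) for (x,y),k in zip([(420,104),(684,149),(635,190)],[K[1],K[2],K[3]])]
print(P2)
# red top centre in top image: bright red
h,s,v=hsv(T);m=red(T)&(v>150);print(blob(m,box=(215,160,250,190))[0], onz("top",blob(m,box=(215,160,250,190))[0],140))
st=readout.read_state();r=R.from_quat(st["ee_rot"]);print(r.as_matrix(),st["position"])
```

```text
straps [525.02 285.12  64.  ] [502.93 -18.92  64.  ] 304.840855711286 yaw -4.154576621049377 hole [506.73  33.36  64.  ] widths 88.66375749719714 88.68192745808177
[(array([481.63, 290.73,  58.41]), np.float64(1.0422892154646308)), (array([548.35, -21.86,  60.31]), np.float64(0.5005657838212922)), (array([459.55, -15.66,  58.68]), np.float64(0.443055692911555))]
[229.52 172.52] [507.6   34.94 140.  ]
[[-0.96 -0.29 -0.  ]
 [-0.29  0.96  0.  ]
 [ 0.    0.   -1.  ]] [ 182.06 -597.39  247.33]
```

Knob spacing comes out at 304.8 mm against the nominal 306, and the hole and red-top estimates agree. The hole is at about (507,34) and the rail yaw is about -4.2°. I move to hover over it in two legs, turning -1.2 rad about the tool z axis.

Call:
move_tool(
  ticks={"tx": [-15,-40,-72,-105,-138,-170,-200,-225,-242,-247],"ty": [15,40,74,108,142,175,206,232,250,255],"tz": [0,0,0,0,0,0,0,0,0,0],"drx": [0,0,0,0,0,0,0,0,0,0],"dry": [0,0,0,0,0,0,0,0,0,0],"drz": [-0.05,-0.12,-0.2,-0.28,-0.36,-0.44,-0.5,-0.56,-0.59,-0.6]},
  aperture=85,
)

```text
clock: 1.1
position: [344.6, -280.1, 248.2]
ee_rot: [-0.435, 0.901, 0.0, 0.0]
contact_force: [-0.2, -0.9, -0.9]
gripper_width: 85.3
grasp_force: 0.0
```

Run:
```python
from h import *
np.set_printoptions(precision=3,suppress=True)
print(tomm(np.array([506.9,34,0])-readout.read_state()["position"]))
M=R.from_quat(readout.read_state()["ee_rot"]).as_matrix();print(M, "turn about tool z", -np.radians(175.85)+np.arctan2(M[1,1],M[0,1]))
```

```text
[-346.789   68.249  248.334]
[[-0.622 -0.783 -0.   ]
 [-0.783  0.622  0.   ]
 [-0.     0.    -1.   ]] turn about tool z -0.598893934892677
```

Call:
move_tool(
  ticks={"tx": [-15,-45,-90,-138,-186,-234,-280,-318,-340,-347],"ty": [3,9,18,27,37,46,55,63,67,68],"tz": [0,0,0,0,0,0,0,0,0,0],"drx": [0,0,0,0,0,0,0,0,0,0],"dry": [0,0,0,0,0,0,0,0,0,0],"drz": [-0.05,-0.12,-0.2,-0.28,-0.36,-0.44,-0.5,-0.56,-0.6,-0.6]},
)

```text
clock: 2.1
position: [508.9, 32.8, 247.6]
ee_rot: [-0.681, 0.733, 0.0, -0.0]
contact_force: [-0.7, 0.1, -0.1]
gripper_width: 84.4
grasp_force: 0.0
```

Create look.py:
```python
import sys
from h import *
np.set_printoptions(precision=2,suppress=True)
W=cam.get_calibration("wrist");s=readout.read_state();im=cam.get_image("wrist");cv2.imwrite(sys.argv[1],im)
print(W["K"],s["position"],R.from_quat(s["ee_rot"]).as_matrix())
c,st,m=blob(red(im));print(c,st)
o,d=ray("wrist",c,W);print("z140",o+d*(140-o[2])/d[2],"z125",o+d*(125-o[2])/d[2],o)
```

```bash
python3 look.py pics/w1.png
```

```text
[[297.32   0.   258.22]
 [  0.   297.32 188.59]
 [  0.     0.     1.  ]] [508.88  32.8  247.59] [[-0.07 -1.   -0.  ]
 [-1.    0.07 -0.  ]
 [ 0.    0.   -1.  ]]
[261.57 194.33] [253 186  18  18 267]
z140 [505.37  35.94 140.  ] z125 [505.49  40.37 125.  ] [503.45 -32.77 372.92]
```

View pics/w1.png

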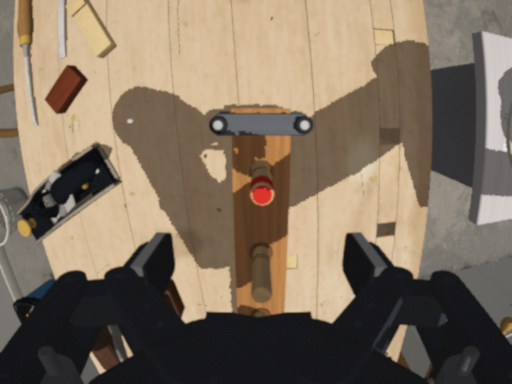

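The wrist view shows the red top at (262,195), between the jaws, with the rail running upright in the image. Its estimate of (505.5,36) agrees within 3 mm. I descend with a small correction to TCP z 120, then close.

Call:
move_tool(
  ticks={"tx": [-1,-2,-2,-2,-2,-2,-2,-2,-2],"ty": [1,3,3,3,3,3,3,3,3],"tz": [10,35,65,90,110,122,127,128,128],"drx": [0,0,0,0,0,0,0,0,0],"dry": [0,0,0,0,0,0,0,0,0],"drz": [0,0,0,0,0,0,0,0,0]},
)

```text
clock: 3.05
position: [505.5, 33.6, 121.0]
ee_rot: [-0.68, 0.733, -0.0, 0.001]
contact_force: [-0.1, -0.9, 0.1]
gripper_width: 84.9
grasp_force: 0.0
```

Call:
move_tool(
  ticks={"tx": [0,0,0,0,0,0,0,0],"ty": [0,0,0,0,0,0,0,0],"tz": [0,0,0,0,0,0,0,0],"drx": [0,0,0,0,0,0,0,0],"dry": [0,0,0,0,0,0,0,0],"drz": [0,0,0,0,0,0,0,0]},
  aperture=10,
)

```text
clock: 3.85
position: [505.5, 33.8, 120.7]
ee_rot: [-0.68, 0.733, -0.0, 0.0]
contact_force: [-0.2, 0.2, 3.1]
gripper_width: 18.3
grasp_force: 58.5
```

```bash
python3 look.py pics/w2.png
```

```text
[[297.32   0.   258.22]
 [  0.   297.32 188.59]
 [  0.     0.     1.  ]] [505.47  33.83 120.67] [[-0.07 -1.    0.  ]
 [-1.    0.07  0.  ]
 [-0.   -0.   -1.  ]]
[258.48 278.35] [240 263  38  32 964]
z140 [504.65  35.9  140.  ] z125 [505.35  45.49 125.  ] [499.69 -31.82 245.94]
```

The rung is gripped, with 58 N on the pad. I rock it left (tool -x) in small steps and watch the force.

Call:
move_tool(
  ticks={"tx": [-2,-4,-6,-8,-10,-10,-10],"ty": [0,0,0,0,0,0,0],"tz": [0,0,0,0,0,0,0],"drx": [0,0,0,0,0,0,0],"dry": [0,0,0,0,0,0,0],"drz": [0,0,0,0,0,0,0]},
)

```text
clock: 4.6
position: [505.7, 42.0, 120.7]
ee_rot: [-0.68, 0.733, -0.001, -0.001]
contact_force: [0.7, -8.8, 4.5]
gripper_width: 18.6
grasp_force: 59.1
```

Run:
```python
from h import *
im=cam.get_image("scene");im2=cam.get_image("wrist");cv2.imwrite("pics/l1.png",np.hstack([cv2.resize(im[140:240,160:290],(390,300),interpolation=2),cv2.resize(im2[80:280,130:390],(390,300))]))
```

```text
(no output)
```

View pics/l1.png

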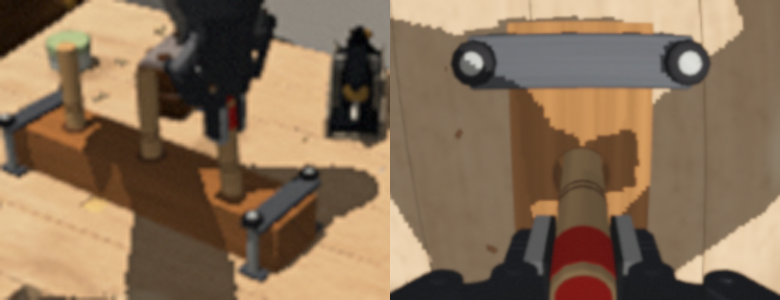

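The rung stands between the pads (tape at right-hand panel 582,255) and leans slightly left in the hole, with 8.8 N of resistance. I continue towards full lean.

Call:
move_tool(
  ticks={"tx": [-1,-2,-3,-3,-3],"ty": [0,0,0,0,0],"tz": [0,0,0,0,0],"drx": [0,0,0,0,0],"dry": [0,0,0,0,0],"drz": [0,0,0,0,0]},
)

```text
clock: 5.2
position: [506.0, 45.0, 120.7]
ee_rot: [-0.68, 0.733, -0.001, -0.001]
contact_force: [1.3, -8.0, 5.2]
gripper_width: 18.9
grasp_force: 59.2
```

Call:
move_tool(
  ticks={"tx": [-1,-2,-3,-3,-3],"ty": [0,0,0,0,0],"tz": [0,0,0,0,0],"drx": [0,0,0,0,0],"dry": [0,0,0,0,0],"drz": [0,0,0,0,0]},
)

```text
clock: 5.7
position: [506.2, 47.8, 120.7]
ee_rot: [-0.68, 0.733, -0.001, -0.002]
contact_force: [2.1, -7.6, 5.2]
gripper_width: 18.6
grasp_force: 59.3
```

Call:
move_tool(
  ticks={"tx": [-1,-2,-2,-2],"ty": [0,0,0,0],"tz": [0,0,0,0],"drx": [0,0,0,0],"dry": [0,0,0,0],"drz": [0,0,0,0]},
)

```text
clock: 6.1
position: [506.3, 49.9, 120.6]
ee_rot: [-0.68, 0.733, -0.001, -0.002]
contact_force: [2.0, -8.7, 4.4]
gripper_width: 18.5
grasp_force: 59.3
```

Call:
move_tool(
  ticks={"tx": [-1,-2,-2,-2],"ty": [0,0,0,0],"tz": [0,0,0,0],"drx": [0,0,0,0],"dry": [0,0,0,0],"drz": [0,0,0,0]},
)

```text
clock: 6.5
position: [506.4, 51.8, 120.5]
ee_rot: [-0.68, 0.733, -0.001, -0.002]
contact_force: [2.5, -9.4, 3.6]
gripper_width: 18.4
grasp_force: 59.3
```

Run:
```python
from h import *
im=cam.get_image("scene");im2=cam.get_image("wrist");cv2.imwrite("pics/l2.png",np.hstack([cv2.resize(im[140:240,160:290],(390,300),interpolation=2),cv2.resize(im2[80:280,130:390],(390,300))]))
```

```text
(no output)
```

View pics/l2.png

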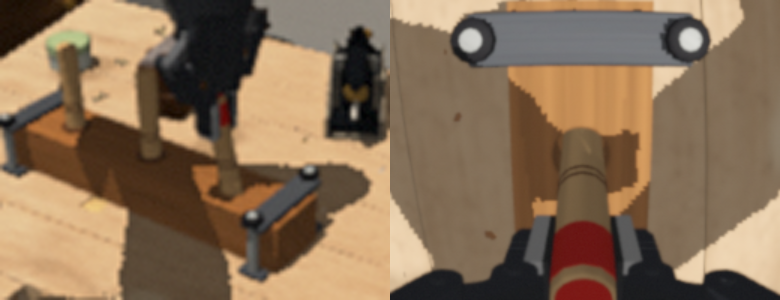

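The rung now leans clearly to the left along the rail: in the scene crop, foot at (230,190) and tape at (222,108). The left rock is done, with 18 mm of travel and force rising to 9.4 N. Next the right.

Call:
move_tool(
  ticks={"tx": [3,7,11,15,19,22,25,27,28,28],"ty": [0,0,0,0,0,0,0,0,0,0],"tz": [0,0,0,0,0,0,0,0,0,0],"drx": [0,0,0,0,0,0,0,0,0,0],"dry": [0,0,0,0,0,0,0,0,0,0],"drz": [0,0,0,0,0,0,0,0,0,0]},
)

```text
clock: 7.6
position: [505.8, 28.4, 120.8]
ee_rot: [-0.68, 0.733, 0.0, 0.003]
contact_force: [-0.1, 9.0, 4.0]
gripper_width: 18.7
grasp_force: 59.4
```

Call:
move_tool(
  ticks={"tx": [1,2,3,3,3],"ty": [0,0,0,0,0],"tz": [0,0,0,0,0],"drx": [0,0,0,0,0],"dry": [0,0,0,0,0],"drz": [0,0,0,0,0]},
)

```text
clock: 8.1
position: [505.6, 25.4, 120.9]
ee_rot: [-0.68, 0.733, 0.0, 0.003]
contact_force: [-0.4, 7.8, 4.3]
gripper_width: 18.9
grasp_force: 59.5
```

Call:
move_tool(
  ticks={"tx": [1,2,3,3,3],"ty": [0,0,0,0,0],"tz": [0,0,0,0,0],"drx": [0,0,0,0,0],"dry": [0,0,0,0,0],"drz": [0,0,0,0,0]},
)

```text
clock: 8.6
position: [505.4, 22.5, 120.9]
ee_rot: [-0.68, 0.733, 0.0, 0.003]
contact_force: [-1.0, 8.7, 4.2]
gripper_width: 18.3
grasp_force: 59.7
```

Call:
move_tool(
  ticks={"tx": [1,2,3,3,3],"ty": [0,0,0,0,0],"tz": [0,0,0,0,0],"drx": [0,0,0,0,0],"dry": [0,0,0,0,0],"drz": [0,0,0,0,0]},
)

```text
clock: 9.1
position: [505.2, 19.5, 120.9]
ee_rot: [-0.68, 0.733, 0.0, 0.003]
contact_force: [-0.7, 9.3, 4.0]
gripper_width: 18.6
grasp_force: 59.9
```

Run:
```python
from h import *
im=cam.get_image("scene");im2=cam.get_image("wrist");cv2.imwrite("pics/r1.png",np.hstack([cv2.resize(im[140:240,160:290],(390,300),interpolation=2),cv2.resize(im2[80:280,130:390],(390,300))]))
```

```text
(no output)
```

View pics/r1.png

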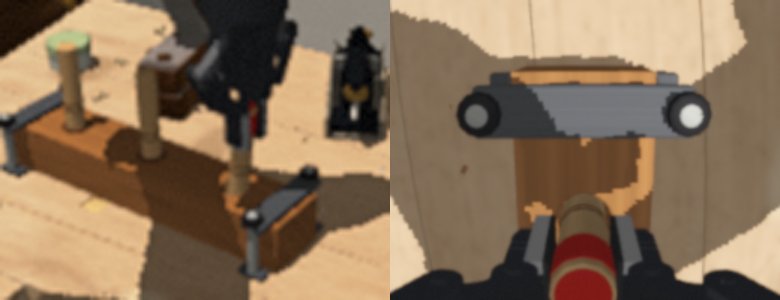

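Now it leans to the right: scene crop, foot at (238,195) and tape at (252,120). I push 2 mm more to match the left side, then return to the middle.

Call:
move_tool(
  ticks={"tx": [1,2,2,2],"ty": [0,0,0,0],"tz": [0,0,0,0],"drx": [0,0,0,0],"dry": [0,0,0,0],"drz": [0,0,0,0]},
)

```text
clock: 9.6
position: [505.0, 17.4, 120.8]
ee_rot: [-0.68, 0.733, 0.0, 0.003]
contact_force: [-0.3, 9.1, 3.1]
gripper_width: 18.6
grasp_force: 59.9
```

Call:
move_tool(
  ticks={"tx": [-3,-7,-11,-15,-18,-19,-19,-19],"ty": [0,0,0,0,0,0,0,0],"tz": [0,0,0,0,0,0,0,0],"drx": [0,0,0,0,0,0,0,0],"dry": [0,0,0,0,0,0,0,0],"drz": [0,0,0,0,0,0,0,0]},
)

```text
clock: 10.4
position: [504.6, 32.1, 120.3]
ee_rot: [-0.68, 0.733, -0.001, -0.002]
contact_force: [1.7, -5.7, 2.2]
gripper_width: 18.3
grasp_force: 59.9
```

Call:
move_tool(
  ticks={"tx": [-2,-4,-6,-6,-6],"ty": [0,0,0,0,0],"tz": [0,0,0,0,0],"drx": [0,0,0,0,0],"dry": [0,0,0,0,0],"drz": [0,0,0,0,0]},
)

```text
clock: 10.9
position: [505.1, 37.8, 120.4]
ee_rot: [-0.68, 0.733, -0.001, -0.002]
contact_force: [1.7, -7.0, 2.2]
gripper_width: 18.3
grasp_force: 59.9
```

Call:
move_tool(
  ticks={"tx": [1,2,2,2],"ty": [0,0,0,0],"tz": [0,0,0,0],"drx": [0,0,0,0],"dry": [0,0,0,0],"drz": [0,0,0,0]},
)

```text
clock: 11.3
position: [505.1, 37.1, 120.2]
ee_rot: [-0.68, 0.733, -0.0, -0.001]
contact_force: [0.7, -4.5, 0.1]
gripper_width: 18.5
grasp_force: 59.7
```

Run:
```python
from h import *
im=cam.get_image("scene");im2=cam.get_image("wrist");cv2.imwrite("pics/m1.png",np.hstack([cv2.resize(im[140:240,160:290],(390,300),interpolation=2),cv2.resize(im2[80:280,130:390],(390,300))]))
```

```text
(no output)
```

View pics/m1.png

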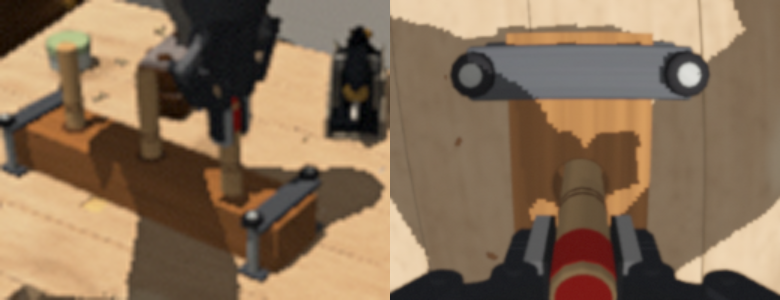

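The rung is still leaning slightly right (scene crop, foot (231,195), tape (236,110)). I nudge it further left to straighten it, then relax.

Call:
move_tool(
  ticks={"tx": [-3,-6,-6,-6,-3,-2,-2],"ty": [0,0,0,0,0,0,0],"tz": [0,0,0,0,0,0,0],"drx": [0,0,0,0,0,0,0],"dry": [0,0,0,0,0,0,0],"drz": [0,0,0,0,0,0,0]},
)

```text
clock: 12.1
position: [505.5, 40.3, 120.2]
ee_rot: [-0.68, 0.733, 0.0, 0.0]
contact_force: [-0.9, -0.0, 0.6]
gripper_width: 18.4
grasp_force: 59.7
```

Run:
```python
from h import *
np.set_printoptions(precision=1,suppress=True)
S=cam.get_image("scene");h,s,v=hsv(S)
cv2.imwrite("pics/m2.png",cv2.resize(S[140:240,200:290],(720,600),interpolation=2))
```

```text
(no output)
```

View pics/m2.png

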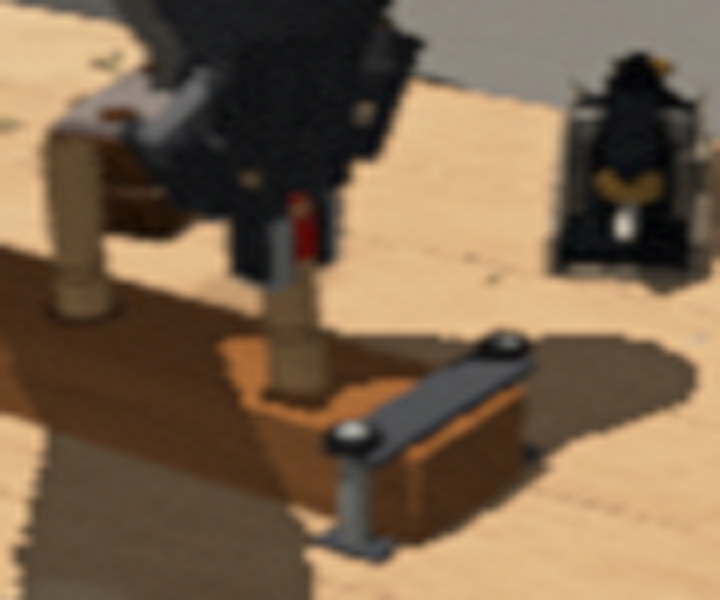

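Zero side force and the rung is near upright (foot at 300,385, tape at 303,225). I draw it straight up.

Call:
move_tool(
  ticks={"tx": [0,0,0,0,0,0,0,0,0,0],"ty": [0,0,0,0,0,0,0,0,0,0],"tz": [-4,-10,-17,-25,-33,-41,-52,-66,-84,-100],"drx": [0,0,0,0,0,0,0,0,0,0],"dry": [0,0,0,0,0,0,0,0,0,0],"drz": [0,0,0,0,0,0,0,0,0,0]},
)

```text
clock: 13.15
position: [505.6, 39.7, 221.8]
ee_rot: [-0.68, 0.733, -0.0, 0.0]
contact_force: [0.2, -0.1, 0.0]
gripper_width: 18.7
grasp_force: 59.5
```

Call:
move_tool(
  ticks={"tx": [0,0,0],"ty": [0,0,0],"tz": [-10,-12,-12],"drx": [0,0,0],"dry": [0,0,0],"drz": [0,0,0]},
)

```text
clock: 13.45
position: [505.3, 39.7, 232.4]
ee_rot: [-0.68, 0.733, 0.0, 0.0]
contact_force: [0.9, 0.5, -1.9]
gripper_width: 18.7
grasp_force: 59.5
```

Run:
```python
from h import *
np.set_printoptions(precision=1,suppress=True)
W=cam.get_calibration("wrist");w=cam.get_image("wrist");s=cam.get_image("scene");t=cam.get_image("top")
cv2.imwrite("pics/w3.png",w);cv2.imwrite("pics/s3.png",s);cv2.imwrite("pics/t3.png",t)
cv2.imwrite("pics/v3.png",np.hstack([cv2.resize(s[100:280,170:350],(400,400)),cv2.resize(w[60:384,100:424],(400,400))]))
m=blob(blue(t),box=(290,180,370,260));k=max(cv2.findContours(m[2],0,2)[0],key=cv2.contourArea);(x,y),r=cv2.minEnclosingCircle(k)
print(m[1],x,y,r,onz("top",(x,y),70))
p=readout.read_state()["position"];print(p,tomm(np.array([455,-216,p[2]])-p))
```

```text
[311 202  34  34 912] 327.1976623535156 218.63954162597656 17.432546615600586 [ 456.1 -215.1   70. ]
[505.   39.6 231.4] [258.6  30.6   0.2]
```

View pics/v3.png

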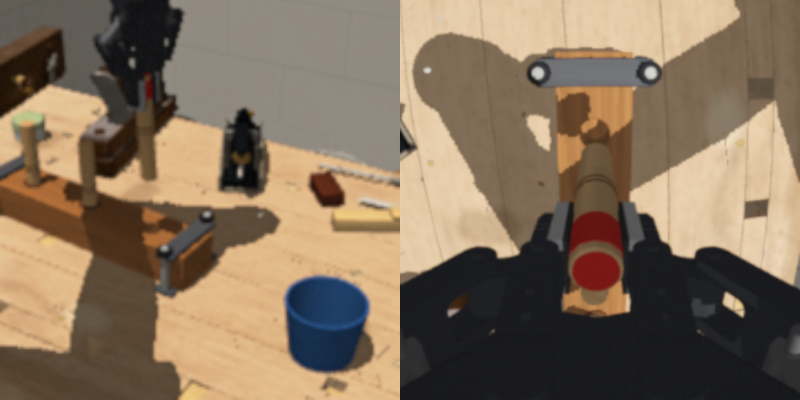

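The rung is out and hangs upright above the rail, and the pot is unmoved. I carry it over to the pot, whose centre I put at about (456,-215).

Call:
move_tool(
  ticks={"tx": [8,25,52,85,122,160,195,225,246,256],"ty": [1,3,6,10,14,19,23,27,29,30],"tz": [0,0,0,0,0,0,0,0,0,0],"drx": [0,0,0,0,0,0,0,0,0,0],"dry": [0,0,0,0,0,0,0,0,0,0],"drz": [0,0,0,0,0,0,0,0,0,0]},
)

```text
clock: 14.6
position: [455.4, -215.1, 231.8]
ee_rot: [-0.679, 0.734, 0.0, -0.0]
contact_force: [0.3, 0.1, 0.4]
gripper_width: 18.4
grasp_force: 59.5
```

Call:
move_tool(
  ticks={"tx": [2,3,3],"ty": [0,0,0],"tz": [0,0,0],"drx": [0,0,0],"dry": [0,0,0],"drz": [0,0,0]},
)

```text
clock: 14.9
position: [456.4, -215.7, 232.2]
ee_rot: [-0.68, 0.733, 0.0, 0.0]
contact_force: [0.4, -0.3, -1.5]
gripper_width: 18.3
grasp_force: 59.5
```

Run:
```python
from h import *
np.set_printoptions(precision=1,suppress=True)
print("scene rim centre",onz("scene",(317.2,235.5),70))
s=cam.get_image("scene");t=cam.get_image("top");w=cam.get_image("wrist")
for n,i in(("s4",s),("t4",t),("w4",w)):cv2.imwrite(f"pics/{n}.png",i)
# rung (pale) column under tape and pot blob in scene
c,st,m=blob(blue(s));print("pot",st)
h,S,v=hsv(s);r=blob(red(s),box=(270,130,370,235));print("tape",r[0],r[1])
C=cam.get_calibration("scene");p=readout.read_state()["position"]
for dz in(0,-50,-110.5):print(cv2.projectPoints((p+[0,0,dz]).reshape(1,3),C["rvec"],C["tvec"],C["K"],None)[0].ravel())
for row in range(int(r[0][1])+8,int(r[0][1])+60,6):
    x=int(r[0][0]);print(row,s[row,x-14:x+15:2].tolist())
```

```text
scene rim centre [ 454.4 -218.9   70. ]
pot [ 299  225   37   41 1205]Traceback (most recent call last):
  File "<stdin>", line 8, in <module>
  File "h.py", line 19, in blob
    n,l,s,c=cv2.connectedComponentsWithStats(m);i=1+np.argmax(s[1:,4])
                                                    ~~~~~~~~~^^^^^^^^^
    return _wrapfunc(a, 'argmax', axis=axis, out=out, **kwds)
    return bound(*args, **kwds)
ValueError: attempt to get argmax of an empty sequence
```

Both views agree on the pot centre to within 4 mm, and the TCP is over it. I lower in stages, checking the force.

Call:
move_tool(
  ticks={"tx": [0.5,1,1,1,1,1,1,1],"ty": [0,0.5,0.5,0.5,0.5,0.5,0.5,0.5],"tz": [8,22,38,52,64,72,76,76],"drx": [0,0,0,0,0,0,0,0],"dry": [0,0,0,0,0,0,0,0],"drz": [0,0,0,0,0,0,0,0]},
)

```text
clock: 15.85
position: [455.5, -217.3, 155.9]
ee_rot: [-0.68, 0.733, 0.0, -0.0]
contact_force: [0.0, 0.9, -0.1]
gripper_width: 18.3
grasp_force: 59.5
```

Call:
move_tool(
  ticks={"tx": [0,0,0,0,0,0,0,0],"ty": [0,0,0,0,0,0,0,0],"tz": [6,13,20,26,31,34,35,35],"drx": [0,0,0,0,0,0,0,0],"dry": [0,0,0,0,0,0,0,0],"drz": [0,0,0,0,0,0,0,0]},
)

```text
clock: 16.65
position: [455.7, -217.3, 121.2]
ee_rot: [-0.68, 0.733, 0.0, -0.0]
contact_force: [0.0, 0.6, -1.8]
gripper_width: 18.5
grasp_force: 59.5
```

Call:
move_tool(
  ticks={"tx": [0,0,0,0,0],"ty": [0,0,0,0,0],"tz": [1,2,3,3,3],"drx": [0,0,0,0,0],"dry": [0,0,0,0,0],"drz": [0,0,0,0,0]},
)

```text
clock: 17.15
position: [455.6, -217.3, 118.3]
ee_rot: [-0.68, 0.733, -0.0, 0.0]
contact_force: [-0.2, -0.3, -1.1]
gripper_width: 18.5
grasp_force: 59.5
```

Call:
move_tool(
  ticks={"tx": [0,0,0,0],"ty": [0,0,0,0],"tz": [1,2,2,2],"drx": [0,0,0,0],"dry": [0,0,0,0],"drz": [0,0,0,0]},
)

```text
clock: 17.55
position: [455.6, -217.3, 116.3]
ee_rot: [-0.68, 0.733, 0.0, -0.0]
contact_force: [-0.2, 0.4, -0.2]
gripper_width: 18.7
grasp_force: 59.5
```

Run:
```python
from h import *
s=cam.get_image("scene");t=cam.get_image("top");print(blob(blue(s))[1],blob(blue(t))[1])
```

```text
[299 225  37  41 960] [311 202  16  33 361]
```

Call:
move_tool(
  ticks={"tx": [0,0,0],"ty": [0,0,0],"tz": [1,1,1],"drx": [0,0,0],"dry": [0,0,0],"drz": [0,0,0]},
)

```text
clock: 17.95
position: [455.7, -217.3, 115.3]
ee_rot: [-0.68, 0.733, -0.0, 0.0]
contact_force: [0.0, -0.0, -1.2]
gripper_width: 18.8
grasp_force: 59.6
```

Call:
move_tool(
  ticks={"tx": [0,0,0],"ty": [0,0,0],"tz": [1,1,1],"drx": [0,0,0],"dry": [0,0,0],"drz": [0,0,0]},
)

```text
clock: 18.25
position: [455.8, -217.4, 115.1]
ee_rot: [-0.68, 0.733, -0.0, 0.0]
contact_force: [-0.8, 1.6, 5.2]
gripper_width: 18.5
grasp_force: 60.0
```

Contact at 5 N, exactly at the expected height (115 mm). I release, then retreat straight up.

Call:
move_tool(
  ticks={"tx": [0,0,0,0,0,0,0,0],"ty": [0,0,0,0,0,0,0,0],"tz": [0,0,0,0,0,0,0,0],"drx": [0,0,0,0,0,0,0,0],"dry": [0,0,0,0,0,0,0,0],"drz": [0,0,0,0,0,0,0,0]},
  aperture=60,
)

```text
clock: 19.05
position: [455.6, -217.3, 114.3]
ee_rot: [-0.68, 0.733, 0.0, -0.0]
contact_force: [-0.7, 0.4, 0.3]
gripper_width: 60.1
grasp_force: 0.0
```

Call:
move_tool(
  ticks={"tx": [0,0,0,0,0,0,0,0,0,0],"ty": [0,0,0,0,0,0,0,0,0,0],"tz": [-4,-15,-32,-55,-80,-105,-125,-138,-145,-145],"drx": [0,0,0,0,0,0,0,0,0,0],"dry": [0,0,0,0,0,0,0,0,0,0],"drz": [0,0,0,0,0,0,0,0,0,0]},
)

```text
clock: 20.05
position: [456.0, -217.4, 260.8]
ee_rot: [-0.68, 0.733, -0.001, 0.001]
contact_force: [0.1, 0.3, -0.2]
gripper_width: 60.0
grasp_force: 0.0
```

Run:
```python
from h import *
np.set_printoptions(precision=1,suppress=True)
W=cam.get_calibration("wrist");w=cam.get_image("wrist");s=cam.get_image("scene");t=cam.get_image("top")
for n,i in(("s5",s),("t5",t),("w5",w)):cv2.imwrite(f"pics/{n}.png",i)
print(blob(blue(s))[1],blob(blue(t))[1])
a=blob(red(s),box=(270,140,370,235))[:2] if red(s)[140:235,270:370].any() else None
b=blob(red(t),box=(280,170,370,260))[:2] if red(t)[170:260,280:370].any() else None
print("scene",a,"top",b)
if a and b: print(tri("scene",a[0],"top",b[0]))
c,st,_=blob(red(w),box=(60,60,450,300));print("wrist",c,st);o,d=ray("wrist",c,W)
for z in(125,115):print(o+d*(z-o[2])/d[2])
```

```text
[299 225  36  41 974] [311 202  30  34 611]
scene (array([320.4, 219.6]), array([316, 215,  10,   9,  62], dtype=int32)) top (array([334.5, 214.1]), array([333, 212,   4,   7,  19], dtype=int32))
(array([ 460.9, -221.6,  113. ]), np.float64(3.72634541394581))
wrist [361.5  95. ] [356  60  11  69 248]
[ 356.8 -291.8  125. ]
[ 353.3 -292.1  115. ]
```

The pot is unmoved and the tape triangulates at (461,-222,113), so the rung is standing in the pot. One short settle check, then I hand in.

Call:
move_tool(
  ticks={"tx": [0,0,0,0,0,0],"ty": [0,0,0,0,0,0],"tz": [0,0,0,0,0,0],"drx": [0,0,0,0,0,0],"dry": [0,0,0,0,0,0],"drz": [0,0,0,0,0,0]},
)

```text
clock: 20.8
position: [455.6, -217.3, 259.3]
ee_rot: [-0.68, 0.733, 0.0, -0.0]
contact_force: [0.7, 0.2, 0.1]
gripper_width: 60.2
grasp_force: 0.0
```

Run:
```python
from h import *
s=cam.get_image("scene");t=cam.get_image("top")
print(blob(blue(s))[1],blob(blue(t))[1],blob(red(s),box=(270,140,370,235))[0],blob(red(t),box=(280,170,370,260))[0])
print(arm.job_done())
```

```text
[299 225  37  41 973] [311 202  30  34 606] [320.59677419 220.70967742] [334.65217391 213.04347826]
the job is handed in; nothing more can be done
None
```

I rocked the taped rung left and then right (it gave about 17 mm each way), drew it out, and let go once it stood on the floor of the blue pot; the pot stayed upright, and I handed the job in at about 21 s, with no verdict returned.

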